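# Snap the retaining clip onto the reel spindle

## Task

Pick up the loose retaining clip by its upright tab, lay its prongs on the top flange of the empty reel, feeling for the height, and slide it sideways into the spindle's groove until it snaps fully home. Press gently, let go of the clip, and leave the other things on the bench where they are.

Things in the scene. Friction and masses are not known exactly. Their poses are not given: they have to be found in the camera images.
- spindle_axis (a point): Point on the upright axis of the reel stand's spindle, 50 mm above the bench, fixed to the stand. z up; +x points to the upright behind the reel; the -x side is open: the clip comes in from there, moving to +x. On the spindle sits an empty aluminium reel, 68 mm diameter, 28 mm high, its flat top flange nominally at this point's height, but really up to 9 mm higher or lower.
- groove_nominal (a point): Groove's middle on the spindle axis if the spindle stood at its nominal height. Spindle and reel are clamped up to 9 mm higher or lower, which no pose shows: feel for the flange. The groove is straight above the flange, 7 mm high, core 16 mm diameter, open all round; above it the spindle's head, 26 mm diameter, 18 mm high. A clip lying on the flange can slide straight in (2 mm of play).
- stand: The whole reel stand with spindle and reel, fixed to the bench: black base plate 150 x 110 x 10 mm. Origin on the spindle axis at bench height, axes as the spindle point. It counts as forced if all contact forces on it (on every face, added up) exceed 30 N: keep the push under about 15 N.
- upright_top (a point): Centre of the top of the stand's black upright, 22 x 44 mm, 45 mm high, 66 mm from the spindle axis; a pin sticks out to +y and a knob to -y. It marks the back of the stand.
- clip_seat (a point): Centre of the clip's round seat, half-way up its 5 mm thick flat part (2.5 mm above the underside). z up, +x points out of the mouth, the way it is pushed. Plain spring steel, about 35 g; a bridge 30 mm wide behind the seat, its inner face 8.5 mm behind the centre. When the clip is home this point is on the spindle's axis, against a hard stop.
- clip_mouth (a point): Point midway between the bumps of the clip's two sprung prongs, 8 mm ahead of the seat centre. The bumps are 13 mm apart and must spread over the 16 mm core, which takes about 4 to 8 N of push; then the clip snaps in. The flared tips reach 20 mm ahead of the seat centre and are 33 mm apart over their outsides.
- clip_tab (a point): Centre of the clip's upright tab, the part to grip: 16 mm long (x), 12 mm wide (y, grip across this), 22 mm high, standing on the 12 mm wide neck, from 5 to 27 mm above the clip's underside. It lies 46 mm behind the seat centre (-x) and 16 mm above the underside. Same axes as the seat.
- rest: Black plastic block on which the clip lies flat at the start: 52 mm (x) x 44 mm (y) x 26 mm high, on a 4 mm thick steel foot; origin at the underside's centre. The clip's tab overhangs its -x end, so fingertips may reach up to 15 mm below the clip's underside there.
- tweezers: Bystander: dark steel tweezers, 125 mm long, lying.
- washer: Bystander: steel washer, 28 mm diameter, 5 mm high.
- driver: Bystander: screwdriver with a black handle, 160 mm long, lying.
- vial: Bystander: amber glass jar, 32 mm diameter, 55 mm high.
- dish: Bystander: clear square tray, 90 x 90 x 18 mm.
- spacer: Bystander: brass cylinder, 24 mm diameter, 22 mm high.
- cup: Bystander: steel cup, 68 mm diameter, 70 mm high.
- block: Bystander: aluminium block 50 x 35 x 30 mm.
There are look-alikes about, which are no part of the job. Leave any green or yellow look-alike of the part that bears clip_seat alone.

How it is judged:
On the way, in this order (a step that is already met when the one before it is completed fails the run):
1. the clip is lifted off its rest (distance of clip_seat from where it was at the start of the episode above 0.015 m and contact force between clip and rest below 0.01 N and height (world z) of clip_seat above 0.04 m), for 0.1 s.
2. the clip lies or slides on the reel, still outside the groove (contact force between clip and stand above 0.2 N and horizontal distance between clip_seat and spindle_axis above 0.01 m), for 0.02 s.
3. the clip is pushed home in the groove (horizontal distance between clip_seat and spindle_axis below 0.003 m and z of clip_seat in the frame of spindle_axis between -0.009 and 0.0145 m and angle between clip_seat's own z axis and vertical below 0.12 rad), for 0.2 s.
At the end, for the whole second after the job is handed in: The clip sits in the spindle's groove with its seat centre within 3 mm of the spindle's axis, at groove height (between 9 mm below and 14.5 mm above the listed axis point, which covers every height the spindle can have), within 0.12 rad of level, at rest and released (all of step 3 and linear speed of clip below 0.02 m/s and contact force between clip and the fingers below 0.01 N); the robot touches nothing.
It fails at once if the reel stand is forced: contact forces on it add up to more than 30 N (contact force between stand and anything else above 30 N).
It fails at once if another thing on the bench is moved more than 20 mm (distance of any of tweezers, washer, driver, vial, dish, spacer, cup, block from where it was at the start of the episode above 0.02 m).
It also fails if it takes over 45 s, if anything falls off the work surface, if the arm or the gripper's body presses on something with over 40 N, if the wrist force passes 120 N, or if a joint passes its speed limit or range.

## Robot

A 7-joint arm with a two-finger parallel gripper is mounted at the origin on the work surface. World frame = base frame: x ahead of the robot, y to its left, z up, the work surface at z = 0. Lengths are in m, angles in rad, forces in N, time in s.
With the tool pointing down it reaches from about 0.425 to 0.875 m from the base axis. Payload 4.7 kg.
Tool frame: the origin (TCP) lies midway between the tips of the shut fingers; the grasp point (between the pads) lies 19 mm behind it; z points along the fingers, y is the direction in which the jaws open and shut (so a half turn about z gives the same grasp; the last joint's range is limited). The gripper opens to 87 mm and grips with 3 to 60 N. Pads are 19 mm wide; open, the fingers measure 117 mm over their backs; the gripper's body (75 mm by 190 mm) begins 51 mm behind the grasp point.
Start: joints at [-1.087, 0.321, -0.07, 1.45, 0.023, 1.371, -0.057], TCP at [0.294, 0.58, 0.223] pointing down, gripper open.
Joint ranges: [-2.86, 2.86], [-0.3, 2.09], [-1.38, 1.24], [0.06, 2.45], [-1.56, 4.7], [0.09, 2.05], [-2.69, 2.69]. Speed limits (rad/s): [2.57, 2.57, 3.14, 3.14, 3.14, 3.14, 3.14].

## Interface

Orientations are given as a rotation vector (axis times angle).
In Python, from bench import ctrl, optics gives the robot as it stands. The module is installed in compiled form; this text tells all that it offers.
- The arm moves only by the tool step_arm, never from a script. Its argument "deltas" is a list of rows, each a list of 7 numbers: the turn, a rotation vector about the tool's x, y, z in degrees, then the shift along the tool's x, y, z in mm, then the finger opening in mm, from 0 to 87. A call has exactly 8 rows; each row is the pose to reach, as a shift and turn from the pose commanded when the call began, along the tool's axes at that moment; what a row does not reach only later rows make up. A row lasts 1/8 s, in which the tool goes at most 62.5 mm and 10.7 degrees, less where a joint would pass 70% of its speed; a pose out of reach is approached as far as the arm can. A call with a gripper value outside its range is refused whole. The fingers move at their own pace and stop on an object; "newtons" is the grip in N (left out, the last holds). Time passes only in rows, so rows that repeat a pose let the fingers close, or fill a call up. It gives the time, the measured TCP pose, the force and the opening at its end, in the units of the state.
- ctrl.get_state(): the state, without advancing time (a new reading comes with each control period).
- optics.get_image(name): name is "scene" or "top" or "wrist"; returns the picture (420x560x3 uint8, red, green, blue); there is no depth.
- optics.get_calibration(name): a dict with "K" (3x3 intrinsics, pixels), "R" (3x3) and "t" (3): a world point X has camera coordinates R X + t. Camera axes: x right, y down, z forward; pixel columns grow to the right and rows downward; lengths in m; the calibration is good to about 2 mm. A picture is of the moment at which its call begins: read the wrist's pose just before it. get_calibration takes no time and is no camera call; for the wrist camera it gives the pose at the moment of the call.
- ctrl.close_job(): hands the job in, once; it reports no verdict.
The state is a dict: "time": time; "joint_positions": joint angles; "qd": joint speeds; "joint_torque": joint torques, N m; "position": TCP position; "tool_rot": TCP orientation; "ft_force": force on the tool from outside, world axes, zero at the start; "torque": the same for the moment, N m; "grip_width": opening from 0.0 (shut) to 1.0 (fully open).
Only numpy, scipy, OpenCV 4.12 (cv2) and the standard library are available. Lean on these libraries where they do the work, as an engineer would, in place of code of your own. Each camera call takes 0.05 s, during which the arm holds its last target.

## Working session

There is one attempt and no reset: what is moved stays moved. The work goes in short steps, Python scripts to look and compute and a tool call to move; the robot and the scene stay as the last step left them, time stands still between calls to the robot, and variables do not carry over. Pictures are saved under pics/ and viewed, and the job is handed in when it is done.

Besides the shell and the picture viewer there is one more tool, called after "Call:" as a command line: name --pt "numbers of a row" for each row, then --argument value for the rest. step_arm: Moves the arm, as the interface text tells. Its arguments: {"type":"object","properties":{"deltas":{"type":"array"},"newtons":{"type":"number"}},"required":["deltas"]}

```bash
mkdir -p pics; python3 - <<'E'
from bench import ctrl, optics
import cv2
s=ctrl.get_state(); print({k:s[k] for k in ('time','position','tool_rot','ft_force','grip_width')})
for n in ('scene','top','wrist'):
    c=optics.get_calibration(n); print(n,c)
    cv2.imwrite(f'pics/{n}0.png',optics.get_image(n)[:,:,::-1])
E
```

```text
{'time': 0.0, 'position': array([0.29406695, 0.57906698, 0.22147037]), 'tool_rot': array([-7.31043309e-01, -3.05502875e+00,  2.89218971e-03]), 'ft_force': array([-0.60042093, -0.27869362,  0.06729272]), 'grip_width': 0.9995684930505443}
scene {'K': array([[383.33641828,   0.        , 277.98029148],
       [  0.        , 383.33641828, 214.26707529],
       [  0.        ,   0.        ,   1.        ]]), 'R': array([[ 0.50585649,  0.86261099,  0.00338968],
       [ 0.49046713, -0.28438512, -0.82375184],
       [-0.70961342,  0.41836274, -0.56694039]]), 't': array([-0.26794544, -0.18332569,  1.2956547 ])}
top {'K': array([[422.29982205,   0.        , 284.64641899],
       [  0.        , 422.29982205, 209.55144835],
       [  0.        ,   0.        ,   1.        ]]), 'R': array([[-0.01560856, -0.9998489 , -0.00765194],
       [-0.99159887,  0.01646166, -0.12829921],
       [ 0.12840579,  0.00558509, -0.99170598]]), 't': array([0.00361386, 0.5276103 , 0.92263304])}
wrist {'K': array([[336.12584368,   0.        , 281.860113  ],
       [  0.        , 336.12584368, 207.61852389],
       [  0.        ,   0.        ,   1.        ]]), 'R': array([[ 0.45322985,  0.89139   , -0.00256404],
       [ 0.85854097, -0.43575034,  0.27023888],
       [ 0.23977095, -0.12468166, -0.96278989]]), 't': array([-0.64781105, -0.03298427,  0.39031102])}
```

View pics/scene0.png

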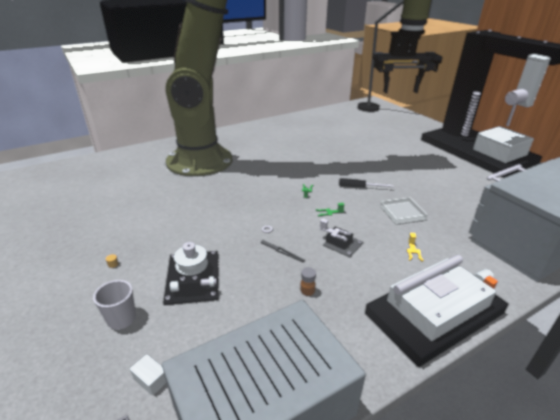

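View pics/top0.png

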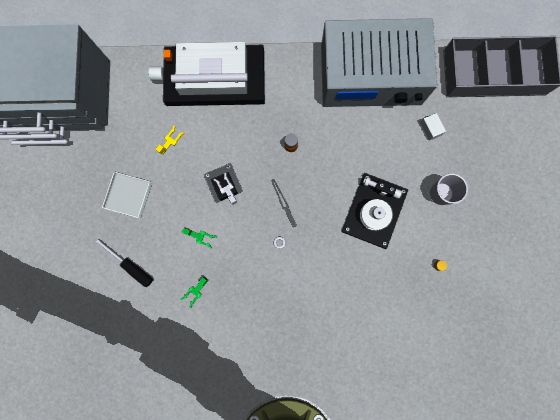

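View pics/wrist0.png

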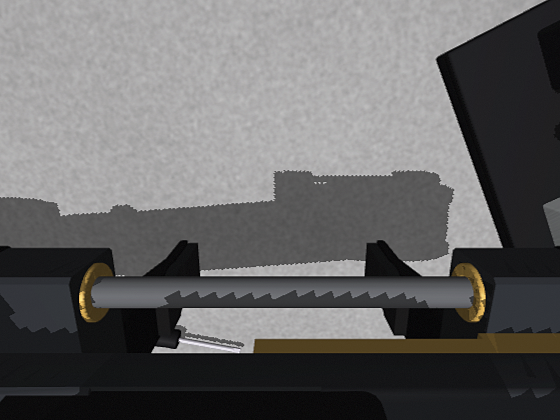

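The scene and top pictures show the black rest with the steel clip at top px (224,185), and the stand with its reel at top px (375,213). The green and yellow ones are look-alikes. I'll zoom in on the clip and the stand.

```bash
python3 - <<'E'
import cv2,numpy as np
t=cv2.imread('pics/top0.png'); s=cv2.imread('pics/scene0.png')
z=lambda im,x,y,w,h,f: cv2.resize(im[y:y+h,x:x+w],None,fx=f,fy=f,interpolation=cv2.INTER_CUBIC)
a=z(t,195,155,60,60,6); b=z(t,335,165,80,90,4)
cv2.imwrite('pics/ztop.png',np.hstack([a,cv2.resize(b,(320,360))]))
a=z(s,310,205,60,60,6);b=z(s,155,230,80,80,4.5)
cv2.imwrite('pics/zsc.png',np.hstack([a,b]))
E
```

```text
(no output)
```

View pics/ztop.png

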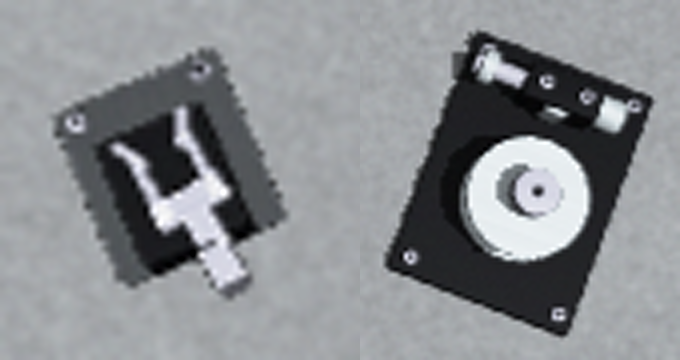

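View pics/zsc.png

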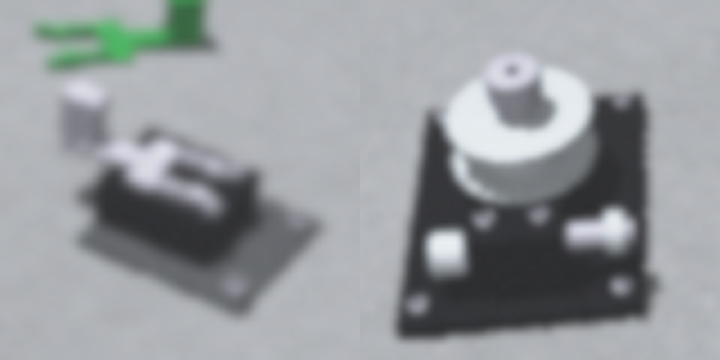

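Zoomed, the clip's tab is at top px (233,199) and its prong tips are around (220,177). The spindle's head is at top px (379,212) and scene px (189,246). Next I'll triangulate these.

```bash
cat > h.py <<'E'
import numpy as np,cv2
from bench import ctrl,optics
from scipy.spatial.transform import Rotation as Ro
C={n:optics.get_calibration(n) for n in ('scene','top')}
def ray(c,p):
    if isinstance(c,str): c=C[c]
    d=c['R'].T@np.linalg.inv(c['K'])@np.array([p[0],p[1],1.]); return -c['R'].T@c['t'],d/np.linalg.norm(d)
def plane(c,p,z):
    o,d=ray(c,p); return o+d*(z-o[2])/d[2]
def tri(l):
    A=0;b=0
    for c,p in l:
        o,d=ray(c,p);P=np.eye(3)-np.outer(d,d);A=A+P;b=b+P@o
    X=np.linalg.solve(A,b); return X,[np.linalg.norm((np.eye(3)-np.outer(ray(c,p)[1],ray(c,p)[1]))@(X-ray(c,p)[0])) for c,p in l]
def proj(c,X):
    if isinstance(c,str): c=C[c]
    u=c['K']@(c['R']@np.array(X)+c['t']); return u[:2]/u[2]
E
python3 - <<'E'
from h import *
np.set_printoptions(precision=4,suppress=True)
zt=lambda x,y:(x/6+195-.4,y/6+155-.4)
zr=lambda x,y:((x-360)/4+335-.4,y/4+165-.4)
sc=lambda x,y:(x/6+310-.4,y/6+205-.4)
sr=lambda x,y:((x-360)/4.5+155-.4,y/4.5+230-.4)
print('head',tri([('top',zr(537,190)),('scene',sr(512,70))]))
print('reel',tri([('top',zr(527,199)),('scene',sr(520,110))]))
print('tabtop',tri([('top',zt(229,263)),('scene',sc(86,92))]))
print('bridge', tri([('top',zt(188,205)),('scene',sc(145,163))]))
for n,p in (('tl',(118,148)),('tr',(183,113)),('ba',(160,222)),('bb',(225,190)),('neckb',(207,243))): print(n,plane('top',zt(*p),.0325))
co=[plane('top',zr(*p),.010) for p in ((475,33),(652,98),(387,264),(566,336))]
for c in co: print(c)
co=np.array(co); print('cent',co.mean(0)); d=(co[0]+co[1]-co[2]-co[3]); print(np.linalg.norm(d)/2,np.degrees(np.arctan2(d[1],d[0])))
E
```

```text
head (array([ 0.5133, -0.2081,  0.0765]), [np.float64(0.0002866653130923036), np.float64(0.0002866653130922598)])
reel (array([ 0.5116, -0.2075,  0.0508]), [np.float64(0.0007594376414698587), np.float64(0.0007594376414698574)])
tabtop (array([0.5532, 0.112 , 0.0514]), [np.float64(0.0017128633298033975), np.float64(0.0017128633298034662)])
bridge (array([0.5784, 0.1285, 0.0265]), [np.float64(0.0011150041828751505), np.float64(0.0011150041828751564)])
tl [0.6005 0.1554 0.0325]
tr [0.6137 0.1306 0.0325]
ba [0.5715 0.1392 0.0325]
bb [0.5835 0.1145 0.0325]
neckb [0.5631 0.1213 0.0325]
[ 0.6144 -0.1907  0.01  ]
[ 0.574  -0.2922  0.01  ]
[ 0.4796 -0.1347  0.01  ]
[ 0.4367 -0.2357  0.01  ]
cent [ 0.5262 -0.2133  0.01  ]
0.14725554255393156 -22.446621753635874
```

```bash
cat >> h.py <<'E'
np.set_printoptions(precision=4,suppress=True)
def st():
    s=ctrl.get_state(); R=Ro.from_rotvec(s['tool_rot']).as_matrix(); return s,s['position'],R
def target(yaw):  # tool down, tool x at yaw
    c,q=np.cos(yaw),np.sin(yaw); return np.array([[c,q,0],[q,-c,0],[0,0,-1.]])
def delta(p,R,pt,Rt):
    return np.degrees(Ro.from_matrix(R.T@Rt).as_rotvec()), 1e3*R.T@(np.array(pt)-p)
E
python3 - <<'E'
from h import *
s,p,R=st(); print(R); c=optics.get_calibration('wrist')
o=-c['R'].T@c['t']; print('cam in tool',R.T@(o-p)); print('cam axes in tool\n',R.T@c['R'].T)
print('xyaw',np.degrees(np.arctan2(R[1,0],R[0,0])))
for y in (30,-150,-22.4,157.6): print(y,delta(p,R,[.553,.112,.15],target(np.radians(y))))
E
```

```text
[[-0.8917  0.4527 -0.0006]
 [ 0.4527  0.8917 -0.0013]
 [-0.     -0.0015 -1.    ]]
cam in tool [ 0.0733 -0.0009 -0.1615]
cam axes in tool
 [[-0.0006 -0.9628 -0.2702]
 [ 1.     -0.0004 -0.001 ]
 [ 0.0009 -0.2702  0.9628]]
xyaw 153.0841428783567
30 (array([ -0.0465,   0.0904, 123.0841]), array([-442.3675, -299.2797,   72.1695]))
-150 (array([ -0.0771,  -0.0396, -56.9158]), array([-442.3675, -299.2797,   72.1695]))
-22.4 (array([ -0.0022,   0.1275, 175.4841]), array([-442.3675, -299.2797,   72.1695]))
157.6 (array([-0.0832, -0.0014, -4.5159]), array([-442.3675, -299.2797,   72.1695]))
```

```bash
python3 - <<'E'
from h import *
s,p,R=st(); print(delta(p,R,[.614,.147,.15],target(np.radians(-150))))
E
```

```text
(array([ -0.0771,  -0.0396, -56.9158]), array([-480.9156, -240.4577,   72.0853]))
```

Call:
step_arm --pt "0 0 -7 -55 -28 8 60" --pt "0 0 -14 -110 -56 16 60" --pt "0 0 -21 -165 -84 24 60" --pt "0 0 -28 -220 -112 32 60" --pt "0 0 -36 -280 -140 42 60" --pt "0 0 -43 -335 -168 50 60" --pt "0 0 -50 -390 -196 60 60" --pt "0 0 -57 -445 -222 72 60"

```text
time: 1.15
position: [0.5893, 0.1814, 0.1511]
tool_rot: [-0.821, 3.032, 0.0]
ft_force: [-0.3, -0.1, -0.2]
grip_width: 0.693
```

```bash
cat > wpic.py <<'E'
from h import *
import sys,pickle
c=optics.get_calibration('wrist'); im=optics.get_image('wrist')[:,:,::-1]
cv2.imwrite(f'pics/{sys.argv[1]}.png',im); pickle.dump(c,open(f'{sys.argv[1]}.pkl','wb'))
s,p,R=st(); print(s['time'],p,np.degrees(np.arctan2(R[1,0],R[0,0])),R[:,2],s['ft_force'],s['joint_positions'])
E
python3 wpic.py w1
```

```text
1.2 [0.5939 0.1699 0.1491] -150.0520061886519 [ 0.0022 -0.0077 -1.    ] [ 4.0562 -7.1027 -0.2667] [-0.4297  0.2951  0.1245  1.6359 -0.03    1.2131  1.7935]
```

View pics/w1.png

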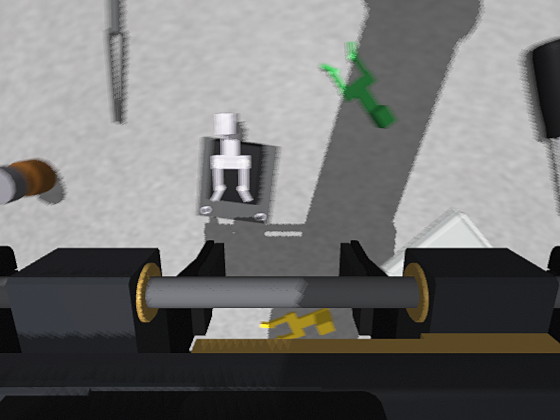

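The clip lies flat on the rest around px (230,160), with its tab at (226,123) and its prong tips at (232,198). The arm was still settling, so I'll take the picture again for measuring.

```bash
python3 wpic.py w2; python3 wpic.py w3; python3 -c "
import cv2;im=cv2.imread('pics/w3.png')[80:240,170:310];cv2.imwrite('pics/w3z.png',cv2.resize(im,None,fx=3.7,fy=3.7,interpolation=cv2.INTER_CUBIC))"
```

```text
1.25 [0.5917 0.1728 0.1494] -150.52156066784065 [-0.0001 -0.0063 -1.    ] [ 0.1722  0.4998 -0.806 ] [-0.4322  0.2936  0.1222  1.637  -0.0313  1.2153  1.7811]
1.3 [0.5898 0.1775 0.1499] -150.40112347276835 [-0.0013 -0.0029 -1.    ] [ 0.1395  0.3657 -0.5324] [-0.4351  0.2923  0.1183  1.6373 -0.0338  1.2161  1.7774]
```

View pics/w3z.png

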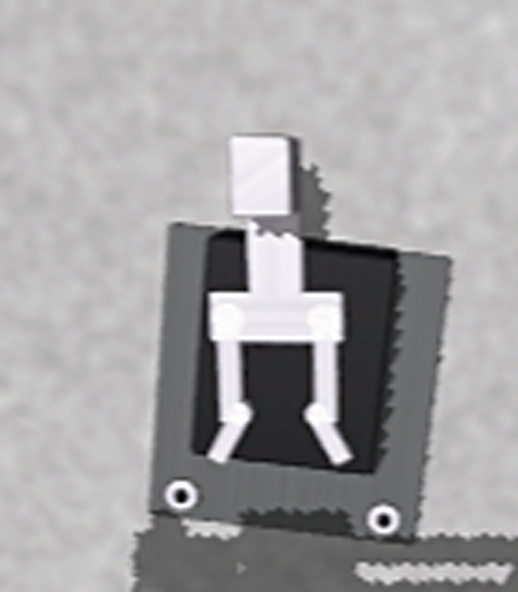

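The clip shows sharply: tab top at zoom px (262,175), bridge from (209,316) to (345,316), prong tips at (218,458) and (343,460).

```bash
python3 - <<'E'
from h import *
import pickle
c=pickle.load(open('w3.pkl','rb')); f=lambda x,y:(x/3.7+170-.4,y/3.7+80-.4)
for u in (.026,.030):
    P=lambda q,z:plane(c,f(*q),u+z)
    bl,br=P((209,316),.005),P((345,316),.005); t=P((262,174),.027); tips=(P((218,458),.005)+P((343,460),.005))/2; b=(bl+br)/2
    tl=P((231,135),.027);tr=P((293,135),.027);tb=P((232,214),.027)
    print(u,'bridgeW',np.linalg.norm(bl-br),'tab',t,np.linalg.norm(tl-tr),np.linalg.norm(tl-tb),'tips',tips,'len',np.linalg.norm((tips-t)[:2]))
    d=tips-t; print(np.degrees(np.arctan2(d[1],d[0])), np.degrees(np.arctan2((bl-br)[1],(bl-br)[0]))-90)
    d=b-t; print(np.degrees(np.arctan2(d[1],d[0])),np.linalg.norm(d[:2]))
    # foot screws distance, rest top corners
w=tri([(c,f(262,174)),('top',(232.8,198.4))]);print(w)
E
```

```text
0.026 bridgeW 0.030753692027172236 tab [0.5509 0.1122 0.053 ] 0.01243777306841341 0.015540189483336615 tips [0.6081 0.1438 0.031 ] len 0.06534504446791038
28.92300968442774 -150.5002838144458
28.68075729187274 0.031934292245515236
0.03 bridgeW 0.030314593508189644 tab [0.5505 0.1126 0.057 ] 0.012245053665743 0.015299399108874807 tips [0.6069 0.1437 0.035 ] len 0.06442273765625227
28.887694892249414 -150.5002838144458
28.608590633698515 0.031489201758148816
(array([0.5524, 0.1113, 0.0462]), [np.float64(0.000885720770601511), np.float64(0.0008857207706011953)])
```

```bash
cat > d.py <<'E'
from h import *
import sys
a=list(map(float,sys.argv[1:])); s,p,R=st(); print(p,s['time']); print(delta(p,R,a[:3],target(np.radians(a[3]))))
E
python3 d.py .5507 .1124 .085 -151
```

```text
[0.5898 0.1775 0.1499] 1.3
(array([-0.1076, -0.1435,  0.599 ]), array([ 65.999 , -37.1464,  65.1806]))
```

Call:
step_arm --pt "0 0 0.8 22 -12 15 60" --pt "0 0 0.8 44 -24 35 60" --pt "0 0 0.8 66 -37 55 60" --pt "0 0 0.8 66 -37 65 60" --pt "0 0 0.8 66 -37 65 60" --pt "0 0 0.8 66 -37 65 60" --pt "0 0 0.8 66 -37 65 60" --pt "0 0 0.8 66 -37 65 60"

```text
time: 2.3
position: [0.5502, 0.1185, 0.0867]
tool_rot: [-0.795, 3.038, 0.0]
ft_force: [-1.1, 0.1, -0.4]
grip_width: 0.693
```

```bash
python3 wpic.py w4;python3 d.py .5507 .1124 .030 -151
```

```text
2.35 [0.5501 0.1183 0.0866] -150.70217997514195 [ 0.0006  0.0003 -1.    ] [ 1.0157 -0.82    0.7494] [-0.3814  0.2424  0.1389  1.8369 -0.0381  1.0641  1.8541]
[0.5501 0.1183 0.0866] 2.35
(array([-0.0048,  0.0399,  0.2978]), array([ 2.4093, -5.4183, 56.601 ]))
```

View pics/w4.png

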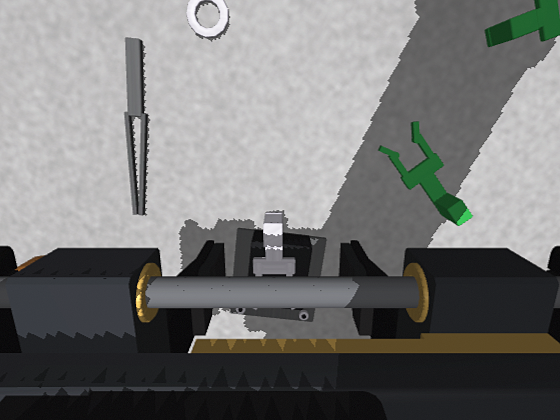

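The tab is at px (274,213), slightly left of the midline between the fingers (282). That agrees with the computed −5 mm shift, so I'll go down.

Call:
step_arm --pt "0 0 0.3 2.4 -5.4 0 60" --pt "0 0 0.3 2.4 -5.4 10 60" --pt "0 0 0.3 2.4 -5.4 25 60" --pt "0 0 0.3 2.4 -5.4 40 60" --pt "0 0 0.3 2.4 -5.4 50 60" --pt "0 0 0.3 2.4 -5.4 56 60" --pt "0 0 0.3 2.4 -5.4 56 60" --pt "0 0 0.3 2.4 -5.4 56 60"

```text
time: 3.35
position: [0.5508, 0.1122, 0.0307]
tool_rot: [-0.786, 3.041, 0.0]
ft_force: [-0.1, -0.4, -0.1]
grip_width: 0.684
```

```bash
python3 wpic.py w5;python3 d.py .5507 .1124 .030 -151; python3 -c "
import cv2;im=cv2.imread('pics/w5.png')[150:350,150:420];cv2.imwrite('pics/w5z.png',cv2.resize(im,None,fx=2.9,fy=2.9))"
```

```text
3.4 [0.5509 0.1122 0.0309] -151.01777040908465 [ 0.0012  0.0004 -1.    ] [ 0.7633 -0.0427 -0.1609] [-0.3693  0.3079  0.139   1.8817 -0.0517  0.9542  1.8698]
[0.5509 0.1122 0.0309] 3.4
(array([-0.0126,  0.0699, -0.0178]), array([0.0622, 0.2333, 0.8556]))
```

View pics/w5z.png

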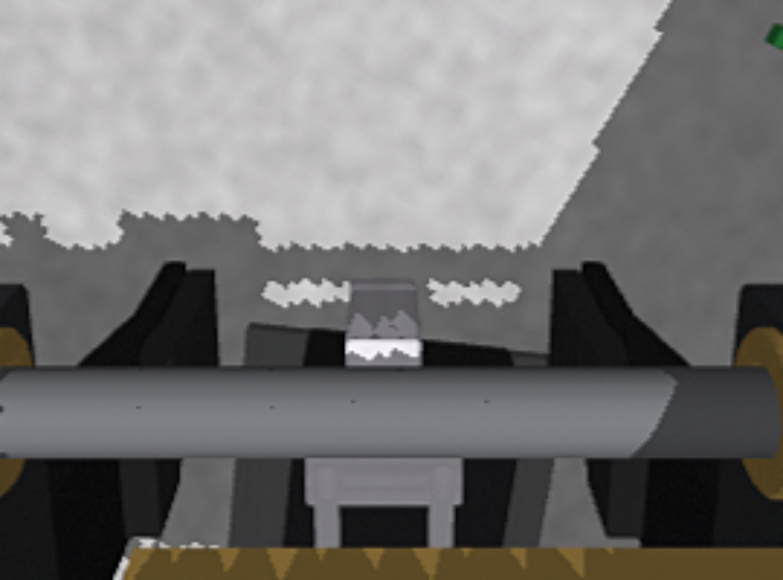

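The tab is at zoom px (383,310), centred between the fingers at x≈215 and 553. Now I'll close.

Call:
step_arm --pt "0 0 0 0 0 0 30" --pt "0 0 0 0 0 0 16" --pt "0 0 0 0 0 0 5" --pt "0 0 0 0 0 0 5" --pt "0 0 0 0 0 0 5" --pt "0 0 0 0 0 0 5" --pt "0 0 0 0 0 0 5" --pt "0 0 0 0 0 0 5" --newtons 30

```text
time: 4.4
position: [0.5504, 0.1121, 0.0303]
tool_rot: [-0.786, 3.042, 0.0]
ft_force: [0.1, 0.6, 0.1]
grip_width: 0.138
```

```bash
python3 wpic.py w6; python3 -c "
import cv2;im=cv2.imread('pics/w6.png')[150:350,150:420];cv2.imwrite('pics/w6z.png',cv2.resize(im,None,fx=2.9,fy=2.9))"
```

```text
4.45 [0.5503 0.1121 0.0303] -151.01758565503843 [ 0.  0. -1.] [ 0.8351  0.5828 -0.3096] [-0.3693  0.3085  0.139   1.8823 -0.0516  0.9542  1.8697]
```

View pics/w6z.png

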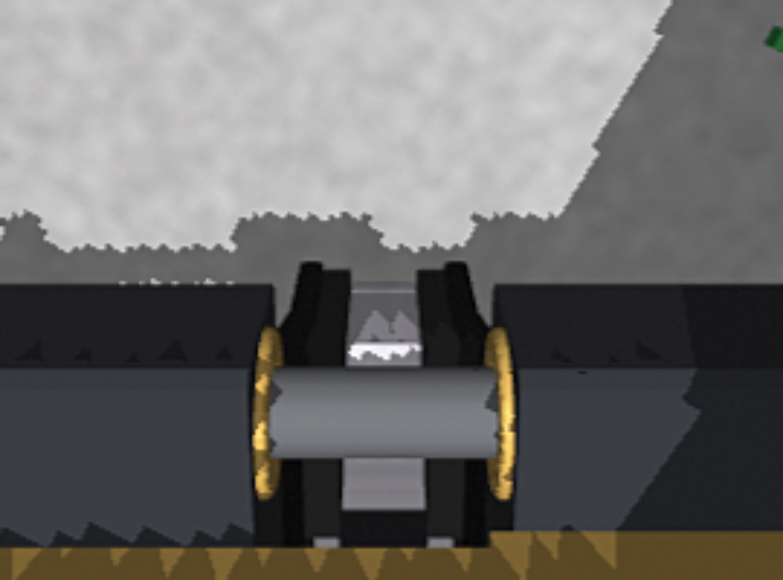

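The clip is gripped: the opening is about 12 mm, as expected. I'll lift straight up and then carry it to a viewpoint over the stand.

Call:
step_arm --pt "0 0 0 0 0 -5 5" --pt "0 0 0 0 0 -15 5" --pt "0 0 0 0 0 -35 5" --pt "0 0 0 0 0 -60 5" --pt "0 0 0 0 0 -90 5" --pt "0 0 0 0 0 -120 5" --pt "0 0 0 0 0 -140 5" --pt "0 0 0 0 0 -140 5"

```text
time: 5.45
position: [0.5517, 0.1124, 0.1728]
tool_rot: [-0.785, 3.037, 0.0]
ft_force: [-0.4, -0.1, 0.1]
grip_width: 0.134
```

```bash
python3 d.py .568 -.231 .17 157.6; python3 - <<'E'
from h import *
cv2.imwrite('pics/s2.png',cv2.resize(optics.get_image('scene')[60:300,200:480,::-1],None,fx=2.5,fy=2.5))
E
```

```text
[0.5517 0.1124 0.1728] 5.45
(array([ 0.067 ,  0.2751, 51.3794]), array([ 152.1617, -308.2669,    2.3749]))
```

View pics/s2.png

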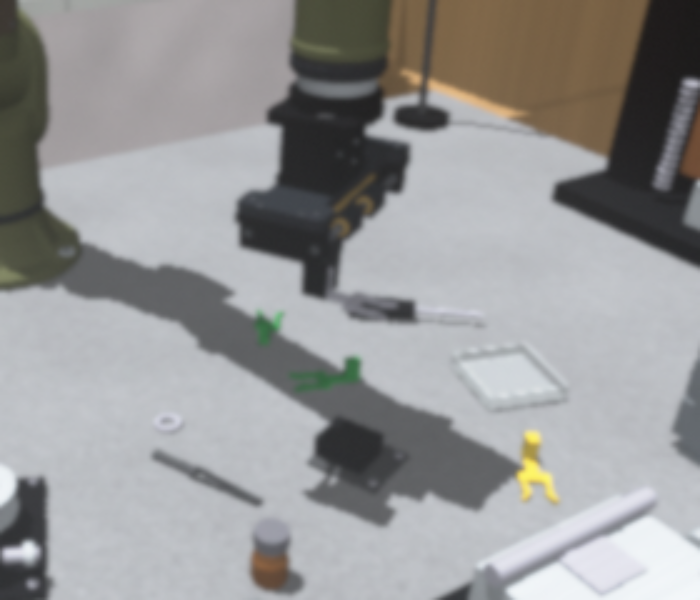

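The rest is empty at zoom px (350,440) and the clip hangs from the fingers at (330,295), so the lift worked. On to the stand viewpoint.

Call:
step_arm --pt "0 0 7 20 -40 0 5" --pt "0 0 14 40 -80 0 5" --pt "0 0 21 60 -120 0 5" --pt "0 0 28 80 -160 0 5" --pt "0 0 35 100 -200 0 5" --pt "0 0 42 120 -240 0 5" --pt "0 0 48 140 -280 0 5" --pt "0 0 51.4 152 -308 0 5"

```text
time: 6.5
position: [0.5655, -0.2332, 0.1691]
tool_rot: [-0.617, -3.078, 0.001]
ft_force: [-0.4, 0.4, -1.5]
grip_width: 0.135
```

Call:
step_arm --pt "0 0 0 0 0 0 5" --pt "0 0 0 0 0 0 5" --pt "0 0 0 0 0 0 5" --pt "0 0 0 0 0 0 5" --pt "0 0 0 0 0 0 5" --pt "0 0 0 0 0 0 5" --pt "0 0 0 0 0 0 5" --pt "0 0 0 0 0 0 5"

```text
time: 7.5
position: [0.5666, -0.231, 0.1703]
tool_rot: [0.611, 3.082, 0.0]
ft_force: [-0.7, -0.3, 0.0]
grip_width: 0.133
```

```bash
python3 wpic.py w7
```

```text
7.55 [ 0.5666 -0.231   0.1703] 157.57969555926312 [ 0.0001  0.0001 -1.    ] [-0.1242  0.0418 -1.3165] [-0.0381  0.2838  0.4595  1.6367 -0.1313  1.2517  1.6262]
```

View pics/w7.png

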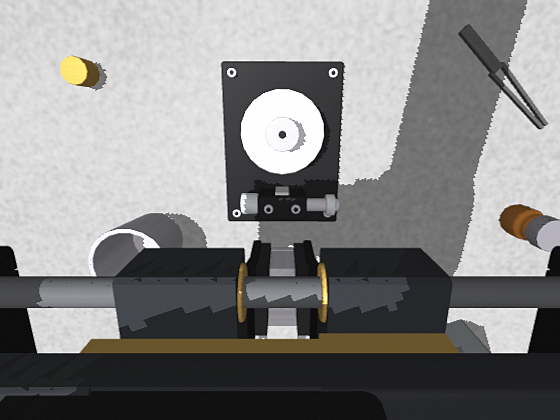

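The stand is fully in view: head hole at px (282,134), reel disc centre about (283,131), plate corners at (222,62), (345,62), (340,220) and (230,220).

```bash
python3 - <<'E'
from h import *
import pickle
c=pickle.load(open('w7.pkl','rb')); im=cv2.imread('pics/w7.png'); g=cv2.cvtColor(im,cv2.COLOR_BGR2GRAY)
roi=np.zeros_like(g); roi[50:240,205:360]=1
m=((g<70)&(roi>0)).astype('uint8'); cs,_=cv2.findContours(m,cv2.RETR_EXTERNAL,cv2.CHAIN_APPROX_NONE); k=max(cs,key=cv2.contourArea)
h=cv2.convexHull(k); ap=cv2.approxPolyDP(h,4,True)[:,0]; print(ap)
hole=((g<90)&(roi>0)).astype('uint8'); n,l,s_,ce=cv2.connectedComponentsWithStats(hole[120:150,265:300]); print(s_,ce+[265,120])
w=((g>225)&(roi>0)).astype('uint8'); cs,_=cv2.findContours(w,cv2.RETR_EXTERNAL,cv2.CHAIN_APPROX_NONE); k=max(cs,key=cv2.contourArea); e=cv2.fitEllipse(cv2.convexHull(k)); print(e)
for z in (.041,.05,.059):
    a=plane(c,e[0],z); r=np.sqrt(e[1][0]*e[1][1])/2/336*((c['R']@a+c['t'])[2]); print('reel',z,a,r)
for z in (.066,.075,.084): print('head',z,plane(c,(282.3,134.3),z))
q=np.array([plane(c,p,.01) for p in ap]);print(q)
cv2.imwrite('pics/w7z.png',cv2.resize(im[50:230,205:360],None,fx=3.3,fy=3.3,interpolation=cv2.INTER_CUBIC))
E
```

```text
[[342  62]
 [335 220]
 [229 220]
 [222  63]]
[[   0    0   35   30 1009]
 [  14   11    7    8   41]] [[281.997  134.5084]
 [282.0732 134.2927]]
((281.77740478515625, 130.89100646972656), (82.67889404296875, 84.27874755859375), 177.75759887695312)
reel 0.041 [ 0.5114 -0.2097  0.041 ] 0.03525473807023815
reel 0.05 [ 0.511  -0.2095  0.05  ] 0.0341634889509971
reel 0.059 [ 0.5106 -0.2093  0.059 ] 0.03307223983175606
head 0.066 [ 0.5128 -0.2098  0.066 ]
head 0.075 [ 0.5123 -0.2096  0.075 ]
head 0.084 [ 0.5119 -0.2094  0.084 ]
[[ 0.4781 -0.1382  0.01  ]
 [ 0.614  -0.1942  0.01  ]
 [ 0.5733 -0.2927  0.01  ]
 [ 0.4382 -0.2368  0.01  ]]
```

View pics/w7z.png

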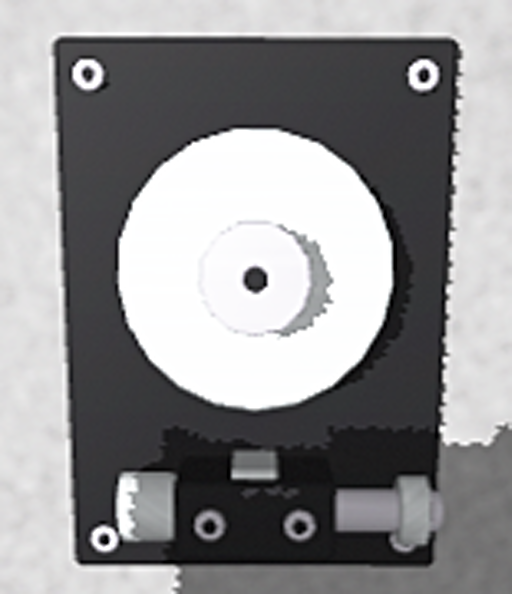

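```bash
python3 d.py .4353 -.1774 .17 157.6
```

```text
[ 0.5666 -0.231   0.1703] 7.55
(array([ 0.0057,  0.006 , -0.0203]), array([141.8498,  -0.5281,   0.2712]))
```

Call:
step_arm --pt "0 0 0 30 -0.5 0 5" --pt "0 0 0 70 -0.5 0 5" --pt "0 0 0 110 -0.5 0 5" --pt "0 0 0 135 -0.5 15 5" --pt "0 0 0 142 -0.5 45 5" --pt "0 0 0 142 -0.5 75 5" --pt "0 0 0 142 -0.5 95 5" --pt "0 0 0 142 -0.5 100 5"

```text
time: 8.55
position: [0.4342, -0.1771, 0.0693]
tool_rot: [-0.611, -3.079, 0.0]
ft_force: [0.4, 0.1, 0.9]
grip_width: 0.132
```

Call:
step_arm --pt "0 0 0 0 0 0 5" --pt "0 0 0 0 0 0 5" --pt "0 0 0 0 0 0 5" --pt "0 0 0 0 0 0 5" --pt "0 0 0 0 0 0 5" --pt "0 0 0 0 0 0 5" --pt "0 0 0 0 0 0 5" --pt "0 0 0 0 0 0 5"

```text
time: 9.55
position: [0.4351, -0.1773, 0.0702]
tool_rot: [-0.611, -3.082, -0.0]
ft_force: [0.0, 0.6, -0.2]
grip_width: 0.138
```

```bash
python3 d.py .4353 -.1774 .062 157.6; python3 - <<'E'
from h import *
for i in range(3): s,p,R=st(); print(s['ft_force'])
a=optics.get_image('scene')[200:310,120:270,::-1]; b=optics.get_image('top')[160:270,320:460,::-1]
cv2.imwrite('pics/s3.png',cv2.resize(a,None,fx=5,fy=5,interpolation=cv2.INTER_CUBIC)); cv2.imwrite('pics/t3.png',cv2.resize(b,None,fx=5,fy=5,interpolation=cv2.INTER_CUBIC))
E
```

```text
[ 0.4351 -0.1773  0.0702] 9.55
(array([ 0.0029, -0.0013, -0.0201]), array([-0.1814, -0.0286,  8.2368]))
[ 0.0435  0.6304 -0.1841]
[ 0.0435  0.6304 -0.1841]
[ 0.0435  0.6304 -0.1841]
```

View pics/s3.png

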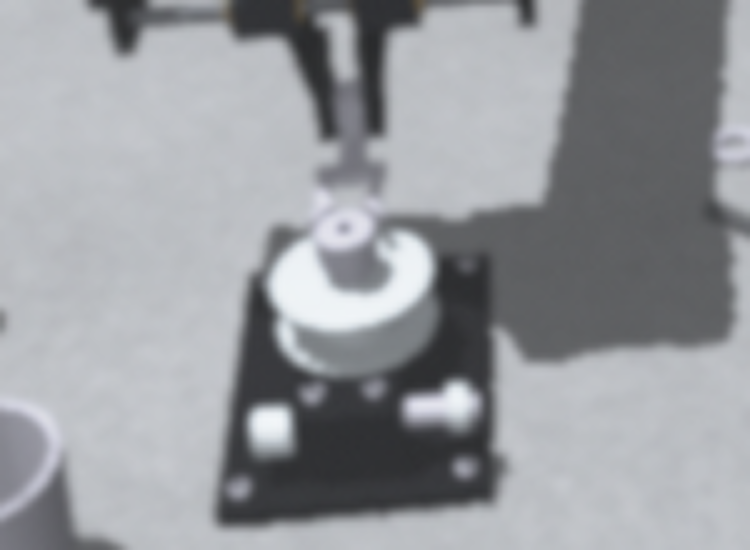

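View pics/t3.png

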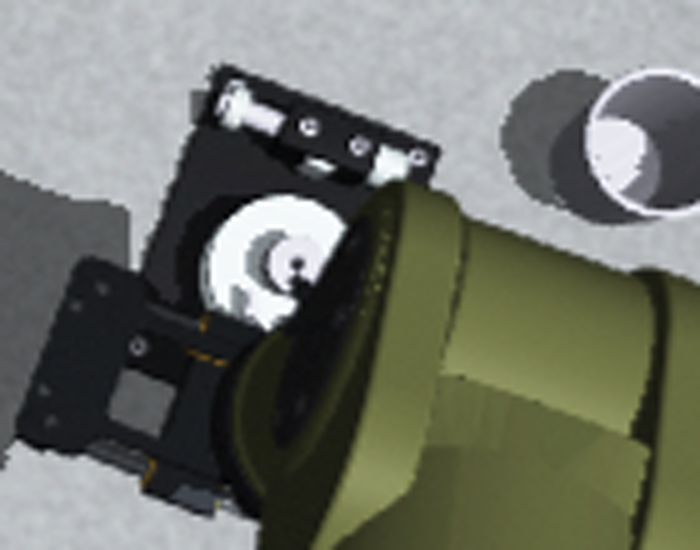

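In the scene view the clip's prongs (345,195) point at the spindle's head (345,228), in line and level above the flange. Now I'll come down slowly, feeling for contact.

Call:
step_arm --pt "0 0 0 0 0 2 5" --pt "0 0 0 0 0 4 5" --pt "0 0 0 0 0 6 5" --pt "0 0 0 0 0 7 5" --pt "0 0 0 0 0 8 5" --pt "0 0 0 0 0 9 5" --pt "0 0 0 0 0 10 5" --pt "0 0 0 0 0 10 5"

```text
time: 10.65
position: [0.4351, -0.1772, 0.0602]
tool_rot: [-0.611, -3.082, -0.0]
ft_force: [-0.8, 0.2, 0.6]
grip_width: 0.135
```

Call:
step_arm --pt "0 0 0 0 0 0.5 5" --pt "0 0 0 0 0 1 5" --pt "0 0 0 0 0 1.5 5" --pt "0 0 0 0 0 2 5" --pt "0 0 0 0 0 2 5" --pt "0 0 0 0 0 2 5" --pt "0 0 0 0 0 2 5" --pt "0 0 0 0 0 2 5"

```text
time: 11.65
position: [0.4352, -0.1773, 0.0583]
tool_rot: [0.611, 3.082, 0.0]
ft_force: [0.9, -0.2, -0.6]
grip_width: 0.134
```

Call:
step_arm --pt "0 0 0 0 0 0.5 5" --pt "0 0 0 0 0 1 5" --pt "0 0 0 0 0 1.5 5" --pt "0 0 0 0 0 1.5 5" --pt "0 0 0 0 0 1.5 5" --pt "0 0 0 0 0 1.5 5" --pt "0 0 0 0 0 1.5 5" --pt "0 0 0 0 0 1.5 5"

```text
time: 12.65
position: [0.4352, -0.1773, 0.0568]
tool_rot: [0.611, 3.082, 0.0]
ft_force: [-0.7, -0.2, -0.0]
grip_width: 0.133
```

```bash
cat > ft.py <<'E'
from h import *
import sys
F=[]
for i in range(int(sys.argv[1])):
    optics.get_image('top'); s,p,R=st(); F.append(np.r_[s['ft_force'],s['torque'],p[2]*1e3])
print(s['time'],'mean F,T,z',np.mean(F,0),'sd',np.std(F,0)[:3]); print(p, R[:,2]*1e3)
E
python3 ft.py 4
```

```text
12.85 mean F,T,z [ 0.0919 -0.4671 -0.4553 -0.0133  0.0298 -0.018  56.7759] sd [0.1303 0.5971 0.3195]
[ 0.4352 -0.1773  0.0568] [    0.0824     0.0522 -1000.    ]
```

Call:
step_arm --pt "0 0 0 0 0 0.5 5" --pt "0 0 0 0 0 1 5" --pt "0 0 0 0 0 1.5 5" --pt "0 0 0 0 0 1.5 5" --pt "0 0 0 0 0 1.5 5" --pt "0 0 0 0 0 1.5 5" --pt "0 0 0 0 0 1.5 5" --pt "0 0 0 0 0 1.5 5"

```text
time: 13.85
position: [0.4358, -0.1775, 0.056]
tool_rot: [0.61, 3.08, 0.0]
ft_force: [-2.1, 0.6, 6.1]
grip_width: 0.138
```

```bash
python3 ft.py 3
```

```text
14.0 mean F,T,z [-1.6723  0.8434  5.5491  0.001   0.1166  0.0007 55.9857] sd [0.4578 0.3563 0.4132]
[ 0.4358 -0.1775  0.056 ] [   1.3555   -0.0747 -999.9991]
```

Contact: Fz is about 6 N at TCP z 56.0 mm with roughly 0.7 mm of over-travel. I'll ease off a little and slide in sideways.

Call:
step_arm --pt "0 0 0 0 0 -0.4 5" --pt "0 0 0 -2 0 -0.4 5" --pt "0 0 0 -5 0 -0.4 5" --pt "0 0 0 -8 0 -0.4 5" --pt "0 0 0 -11 0 -0.4 5" --pt "0 0 0 -14 0 -0.4 5" --pt "0 0 0 -17 0 -0.4 5" --pt "0 0 0 -17 0 -0.4 5"

```text
time: 15.0
position: [0.4514, -0.1839, 0.0563]
tool_rot: [0.611, 3.081, 0.0]
ft_force: [-2.3, 1.4, 8.1]
grip_width: 0.137
```

```bash
python3 ft.py 2;  python3 - <<'E'
from h import *
a=optics.get_image('scene')[200:310,120:270,::-1]
cv2.imwrite('pics/s4.png',cv2.resize(a,None,fx=5,fy=5,interpolation=cv2.INTER_CUBIC))
E
```

```text
15.1 mean F,T,z [-1.902   0.6583  7.568   0.1162  0.2171 -0.006  56.3302] sd [0.5533 0.6045 0.2122]
[ 0.4514 -0.1839  0.0563] [   0.8563    0.0491 -999.9996]
```

View pics/s4.png

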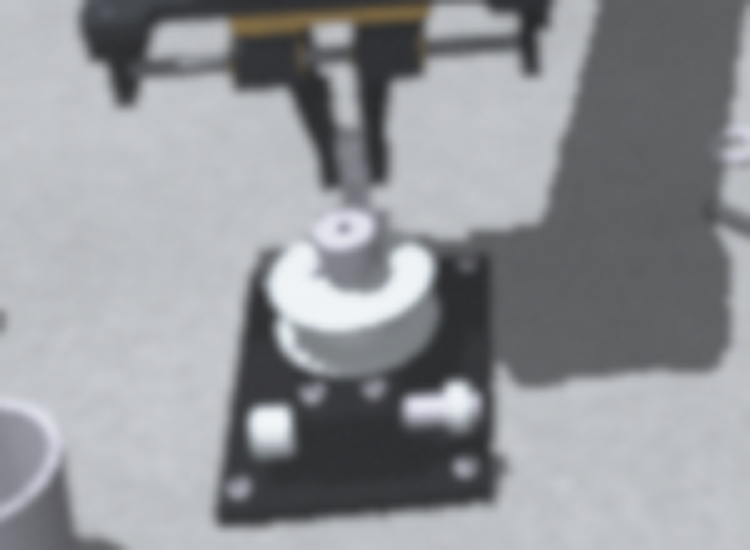

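Fz has risen to 7.6 N, so I'll lift 0.6 mm before going on.

Call:
step_arm --pt "0 0 0 0 0 -0.3 5" --pt "0 0 0 0 0 -0.6 5" --pt "0 0 0 0 0 -0.6 5" --pt "0 0 0 0 0 -0.6 5" --pt "0 0 0 0 0 -0.6 5" --pt "0 0 0 0 0 -0.6 5" --pt "0 0 0 0 0 -0.6 5" --pt "0 0 0 0 0 -0.6 5"

```text
time: 16.15
position: [0.4511, -0.1839, 0.0564]
tool_rot: [0.611, 3.081, -0.0]
ft_force: [1.8, -0.5, 3.2]
grip_width: 0.131
```

```bash
python3 ft.py 3
```

```text
16.3 mean F,T,z [ 2.0231 -0.7134  4.6724 -0.1504 -0.4989  0.0083 56.384 ] sd [0.271  0.0814 0.3015]
[ 0.4511 -0.1839  0.0564] [   0.469    -0.112  -999.9999]
```

Call:
step_arm --pt "0 0 0 0 0 -0.2 5" --pt "0 0 0 0 0 -0.4 5" --pt "0 0 0 -1 0 -0.4 5" --pt "0 0 0 -1 0 -0.4 5" --pt "0 0 0 -1 0 -0.4 5" --pt "0 0 0 -1 0 -0.4 5" --pt "0 0 0 -1 0 -0.4 5" --pt "0 0 0 -1 0 -0.4 5"

```text
time: 17.3
position: [0.4506, -0.1837, 0.0565]
tool_rot: [-0.61, -3.079, -0.001]
ft_force: [-1.9, 0.8, 5.9]
grip_width: 0.136
```

```bash
python3 ft.py 3
```

```text
17.45 mean F,T,z [-1.9983  0.7993  6.3764  0.1225  0.233  -0.0061 56.4683] sd [0.5092 0.413  0.1745]
[ 0.4506 -0.1837  0.0565] [  -2.6346    1.2063 -999.9958]
```

Call:
step_arm --pt "0 0 0 0 0 -0.4 5" --pt "0 0 0 0 0 -0.8 5" --pt "0 0 0 0 0 -0.8 5" --pt "0 0 0 0 0 -0.8 5" --pt "0 0 0 0 0 -0.8 5" --pt "0 0 0 0 0 -0.8 5" --pt "0 0 0 0 0 -0.8 5" --pt "0 0 0 0 0 -0.8 5"

```text
time: 18.45
position: [0.4518, -0.1841, 0.0574]
tool_rot: [0.611, 3.082, 0.0]
ft_force: [-0.4, -0.3, 0.2]
grip_width: 0.132
```

```bash
python3 ft.py 3; python3 - <<'E'
from h import *
a=optics.get_image('scene')[190:300,120:270,::-1]
cv2.imwrite('pics/s5.png',cv2.resize(a,None,fx=5,fy=5,interpolation=cv2.INTER_CUBIC))
E
python3 wpic.py w8
```

```text
18.6 mean F,T,z [-0.0109  0.101  -0.1234  0.026   0.0031 -0.003  57.4925] sd [0.2071 0.1991 0.353 ]
[ 0.4518 -0.1842  0.0575] [    0.1208     0.0312 -1000.    ]
18.7 [ 0.4518 -0.1841  0.0575] 157.58368542009237 [ 0.0001  0.0001 -1.    ] [ 0.1941 -0.6569 -0.0297] [-0.0919  0.134   0.4524  2.0462 -0.0707  0.9758  1.5762]
```

View pics/s5.png

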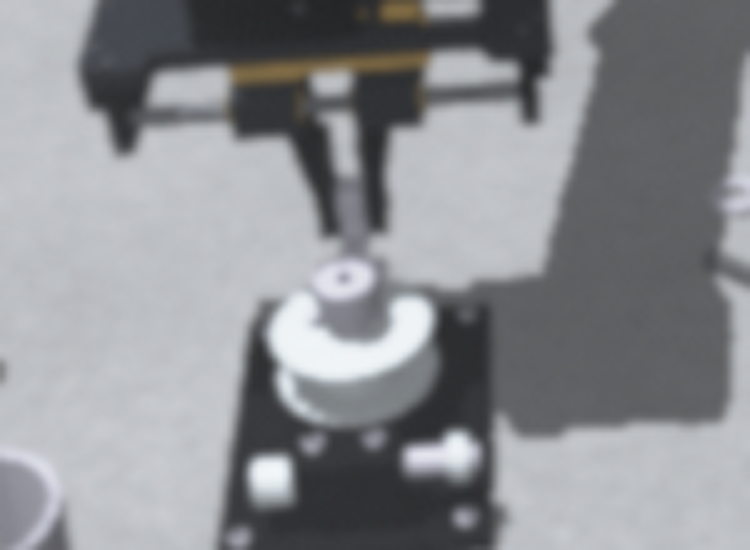

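View pics/w8.png

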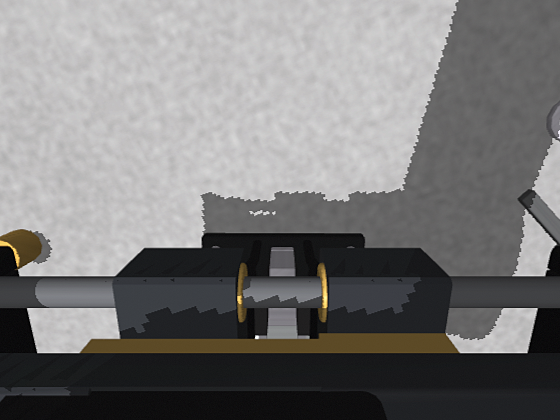

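The clip is free again at z 57.5 mm, about 0.7 mm above the flange and inside the groove's play. The scene view shows the prong tips either side of the core at (310,320) and (390,320). I'll slide further in.

Call:
step_arm --pt "0 0 0 -1 0 0.2 5" --pt "0 0 0 -2 0 0.2 5" --pt "0 0 0 -3 0 0.2 5" --pt "0 0 0 -4 0 0.2 5" --pt "0 0 0 -5 0 0.2 5" --pt "0 0 0 -5 0 0.2 5" --pt "0 0 0 -5 0 0.2 5" --pt "0 0 0 -5 0 0.2 5"

```text
time: 19.7
position: [0.4559, -0.1857, 0.057]
tool_rot: [-0.61, -3.081, -0.001]
ft_force: [-2.7, 2.1, -0.5]
grip_width: 0.134
```

```bash
python3 ft.py 3
```

```text
19.85 mean F,T,z [-2.6636  2.34   -0.6621  0.5593  0.6209  0.0547 57.0631] sd [0.2473 0.6011 0.2202]
[ 0.456  -0.1858  0.0571] [  -0.7958    0.4771 -999.9996]
```

The prongs are touching the core: 3.3 N along the push and 1.2 N sideways towards +y. I'll correct 0.5 mm to +y and push on.

Call:
step_arm --pt "0 0 0 0 0.3 0 5" --pt "0 0 0 0 0.5 0 5" --pt "0 0 0 -0.5 0.5 0 5" --pt "0 0 0 -1 0.5 0 5" --pt "0 0 0 -1 0.5 0 5" --pt "0 0 0 -1 0.5 0 5" --pt "0 0 0 -1 0.5 0 5" --pt "0 0 0 -1 0.5 0 5"

```text
time: 20.85
position: [0.4575, -0.186, 0.0573]
tool_rot: [0.611, 3.082, -0.0]
ft_force: [-3.6, 0.4, -1.2]
grip_width: 0.14
```

```bash
python3 ft.py 3
```

```text
21.0 mean F,T,z [-3.5439  1.3983 -1.0557  0.3796  0.8054 -0.0022 57.2596] sd [0.1415 0.0401 0.1802]
[ 0.4575 -0.186   0.0573] [    0.0587     0.0157 -1000.    ]
```

The sideways force is now zero and the axial force is 3.8 N. I'll keep pushing.

Call:
step_arm --pt "0 0 0 -0.5 0 0 5" --pt "0 0 0 -1 0 0 5" --pt "0 0 0 -1.5 0 0 5" --pt "0 0 0 -2 0 0 5" --pt "0 0 0 -2 0 0 5" --pt "0 0 0 -2 0 0 5" --pt "0 0 0 -2 0 0 5" --pt "0 0 0 -2 0 0 5"

```text
time: 22.0
position: [0.4601, -0.187, 0.0575]
tool_rot: [0.61, 3.08, -0.0]
ft_force: [0.4, 0.1, -1.1]
grip_width: 0.134
```

```bash
python3 ft.py 3
```

```text
22.15 mean F,T,z [ 0.6216  0.1063 -0.8071  0.0204 -0.0409 -0.0185 57.5215] sd [0.2449 0.3946 0.6222]
[ 0.4601 -0.187   0.0576] [   1.4594   -0.4115 -999.9989]
```

The force has dropped to about zero, so the bumps are riding at their widest on the core. On towards home.

Call:
step_arm --pt "0 0 0 -1 0 0 5" --pt "0 0 0 -2 0 0 5" --pt "0 0 0 -3 0 0 5" --pt "0 0 0 -4 0 0 5" --pt "0 0 0 -5 0 0 5" --pt "0 0 0 -6 0 0 5" --pt "0 0 0 -6 0 0 5" --pt "0 0 0 -6 0 0 5"

```text
time: 23.15
position: [0.4652, -0.1891, 0.0574]
tool_rot: [0.61, 3.081, -0.0]
ft_force: [0.7, -0.7, -0.4]
grip_width: 0.134
```

```bash
python3 ft.py 2
```

```text
23.25 mean F,T,z [ 0.9933 -0.0077 -0.702  -0.0655 -0.2273 -0.0086 57.3635] sd [0.144  0.2568 0.1326]
[ 0.4652 -0.1891  0.0574] [   0.5998   -0.1305 -999.9998]
```

Call:
step_arm --pt "0 0 0 -0.7 0 0 5" --pt "0 0 0 -1.4 0 0 5" --pt "0 0 0 -2.1 0 0 5" --pt "0 0 0 -2.8 0 0 5" --pt "0 0 0 -3.5 0 0 5" --pt "0 0 0 -3.5 0 0 5" --pt "0 0 0 -3.5 0 0 5" --pt "0 0 0 -3.5 0 0 5"

```text
time: 24.25
position: [0.4682, -0.1904, 0.0573]
tool_rot: [0.611, 3.082, 0.0]
ft_force: [-0.1, 0.1, -0.7]
grip_width: 0.139
```

```bash
python3 ft.py 2
```

```text
24.35 mean F,T,z [ 0.17    0.2753  0.1441 -0.0137  0.0253 -0.0277 57.28  ] sd [0.2888 0.1141 0.5952]
[ 0.4682 -0.1904  0.0573] [    0.051      0.0665 -1000.    ]
```

Call:
step_arm --pt "0 0 0 -0.5 0 0 5" --pt "0 0 0 -1 0 0 5" --pt "0 0 0 -1.5 0 0 5" --pt "0 0 0 -1.5 0 0 5" --pt "0 0 0 -1.5 0 0 5" --pt "0 0 0 -1.5 0 0 5" --pt "0 0 0 -1.5 0 0 5" --pt "0 0 0 -1.5 0 0 5"

```text
time: 25.35
position: [0.4685, -0.1905, 0.0569]
tool_rot: [-0.61, -3.079, -0.001]
ft_force: [-4.5, 2.6, 1.6]
grip_width: 0.132
```

```bash
python3 ft.py 2
```

```text
25.45 mean F,T,z [-4.9302  2.0675  2.2081  0.4497  1.068   0.0181 56.8902] sd [0.0472 0.1967 0.6284]
[ 0.4685 -0.1905  0.0569] [  -2.1576    0.9529 -999.9972]
```

Hard stop: the arm advanced only 0.3 mm of the 1.5 mm commanded, with 5.3 N axial. One small extra push will confirm it.

Call:
step_arm --pt "0 0 0 -0.3 0 0 5" --pt "0 0 0 -0.6 0 0 5" --pt "0 0 0 -0.6 0 0 5" --pt "0 0 0 -0.6 0 0 5" --pt "0 0 0 -0.6 0 0 5" --pt "0 0 0 -0.6 0 0 5" --pt "0 0 0 -0.6 0 0 5" --pt "0 0 0 -0.6 0 0 5"

```text
time: 26.45
position: [0.4686, -0.1905, 0.0568]
tool_rot: [-0.61, -3.078, -0.001]
ft_force: [-6.8, 2.6, 3.2]
grip_width: 0.137
```

```bash
python3 ft.py 2
```

```text
26.55 mean F,T,z [-5.9644  3.2749  2.2456  0.6022  1.3334  0.0321 56.7674] sd [0.0918 0.2898 0.4303]
[ 0.4685 -0.1905  0.0568] [  -3.2511    1.4705 -999.9936]
```

It is firmly against the stop. I'll relieve the push, then open.

Call:
step_arm --pt "0 0 0 0.8 0 0 5" --pt "0 0 0 1.4 0 0 5" --pt "0 0 0 1.4 0 0 12" --pt "0 0 0 1.4 0 0 16" --pt "0 0 0 1.4 0 0 25" --pt "0 0 0 1.4 0 0 40" --pt "0 0 0 1.4 0 0 40" --pt "0 0 0 1.4 0 0 40"

```text
time: 27.55
position: [0.469, -0.1907, 0.0573]
tool_rot: [0.611, 3.081, -0.0]
ft_force: [-0.4, 0.2, 0.6]
grip_width: 0.447
```

Call:
step_arm --pt "0 0 0 0 0 0 40" --pt "0 0 0 0 0 -5 40" --pt "0 0 0 0 0 -20 40" --pt "0 0 0 0 0 -40 40" --pt "0 0 0 0 0 -70 40" --pt "0 0 0 -40 0 -110 40" --pt "0 0 0 -80 0 -115 40" --pt "0 0 0 -105 0 -115 40"

```text
time: 28.55
position: [0.5683, -0.2314, 0.1747]
tool_rot: [0.609, 3.078, -0.001]
ft_force: [-0.0, 0.2, -0.3]
grip_width: 0.465
```

```bash
optional=1; python3 wpic.py w9; python3 wpic.py w10;python3 - <<'E'
from h import *
a=optics.get_image('scene')[190:300,120:270,::-1]
cv2.imwrite('pics/s6.png',cv2.resize(a,None,fx=5,fy=5,interpolation=cv2.INTER_CUBIC))
E
```

```text
28.6 [ 0.5701 -0.232   0.1739] 157.63703648242324 [ 0.0045 -0.0027 -1.    ] [ 2.8114 -0.4523  0.2641] [-0.0512  0.2866  0.4755  1.6283 -0.1359  1.2545  1.6299]
28.65 [ 0.5679 -0.2314  0.1732] 157.600225280101 [ 0.0017 -0.0016 -1.    ] [ 0.4335  0.0028 -0.581 ] [-0.0516  0.2844  0.4754  1.6321 -0.1346  1.2556  1.6288]
```

View pics/w10.png

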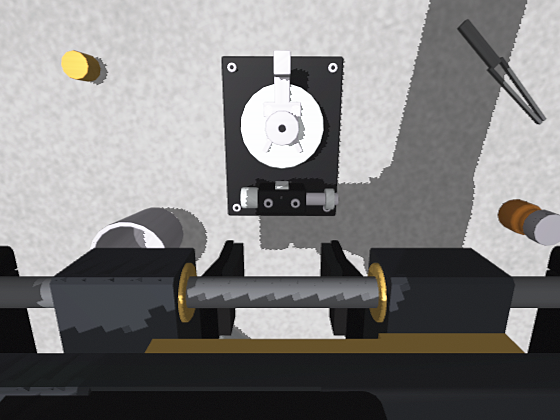

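View pics/s6.png

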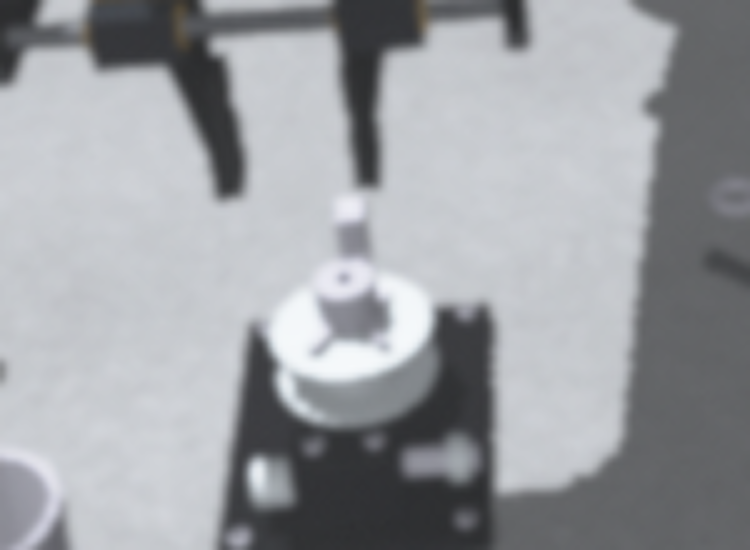

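The clip is on the spindle. Its tab stands at px (282,62) behind the head's hole at (282,128), and the prong tips show in front of the head. I'll check the seat offset numerically.

```bash
python3 - <<'E'
from h import *
import pickle
im=cv2.imread('pics/w10.png'); cv2.imwrite('pics/w10z.png',cv2.resize(im[35:175,220:350],None,fx=4.2,fy=4.2,interpolation=cv2.INTER_CUBIC))
E
```

```text
(no output)
```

View pics/w10z.png

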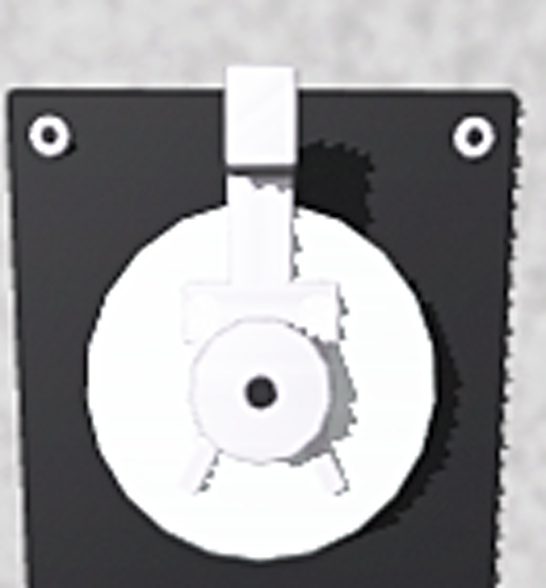

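Zoomed: tab top centre (261,116), head hole (261,392), and both prong tips evenly in front at (195,485) and (337,485).

```bash
python3 - <<'E'
from h import *
import pickle
c=pickle.load(open('w10.pkl','rb')); f=lambda x,y:(x/4.2+220-.4,y/4.2+35-.4)
for fl in (.049,.0515,.054):
    t=plane(c,f(261,116),fl+.027); h=plane(c,f(261,392),fl+.025); tip=(plane(c,f(195,487),fl+.005)+plane(c,f(339,487),fl+.005))/2
    print(fl,'tab-axis',np.linalg.norm((t-h)[:2]),'tips-axis',np.linalg.norm((tip-h)[:2]),np.linalg.norm(plane(c,f(195,487),fl+.005)-plane(c,f(339,487),fl+.005)))
s,p,R=st(); print(s['time'],np.abs(s['qd']).max())
ctrl.close_job()
E
```

```text
0.049 tab-axis 0.0457319670489856 tips-axis 0.01921700835458727 0.028424786921406674
0.0515 tab-axis 0.04529131537346595 tips-axis 0.019054125922553598 0.028171839820204832
0.054 tab-axis 0.04485066369797993 tips-axis 0.018891243528350626 0.027918892719003035
28.7 0.04650452175429806
the job is handed in; nothing more can be done
```

The clip sits in the spindle's groove against its hard stop and has been released. I handed the job in at 28.7 s of the 45 s allowed; the hand-in reports no verdict.

- **Placing:** I gripped the clip by its tab and lifted it off the rest. Feeling for the flange, I made contact at a tool height of about 56 mm with about 6 N. I then lifted about 1 mm, corrected 0.5 mm sideways and slid the clip in.
- **Push forces:** The highest readings I took were about 3.8 N along the push as the bumps spread over the core, and about 7 N at the stop. The arm stopped advancing there, even with more travel commanded.
- **Last checks:** After release the wrist camera put the tab 45–46 mm behind the axis (46 nominal) and the prong tips about 19 mm ahead (20 nominal). That puts the seat within about 1 mm of the axis. The fingers had withdrawn well clear, to about 17 cm above the bench.
- **Checks that disagreed:**
  - While sliding on the flange, the vertical force rose to 7–8 N instead of falling when I first eased off. It cleared after a further lift.
  - Vision could not settle whether the rest is 26 or 30 mm high, so I went by touch for the flange height.
  - The arm's joints were still moving slightly (up to 0.05 rad/s) when I handed in, though the arm was clear of everything.
- **Bystanders:** I did not measure these at the end. The arm made no contact with any of them that I know of.

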